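Draw down the showcase sash with the hooked pole

TASK

The glass sash of the little china showcase has been left raised. Take the hooked pole from the lace runner, hook it down into the steel ring on the sash and pull the sash fully down with it; then unhook the pole and lay it back down flat on the runner or the table, setting it down rather than dropping it.

Things in the scene. Friction and masses are not known exactly. Their poses are not given: they have to be found in the camera images.
- pole: Hooked pole, 0.14 kg: dark wooden shaft 240 x 26, 20 high, flat underside; from its front a steel goose-neck, 8 thick, rises and ends in a down-turned hook. It lies on a fixed lace runner (3 thick) among a straight fork and a flat server with like handles. Origin: centre of the shaft's underside; x along the shaft to the hook, z up. Grip the shaft across its 26 width, near its middle.
- hook_tip (a point): Lower end of the pole's hook leg: 215 ahead of the pole's origin along its x, 6 above the shaft's underside; axes as the pole's. The leg is upright, 39 long; from its top a level bar runs back 52 towards the shaft, its underside 41 above the shaft's underside. This bar bears on the ring when the leg is in it.
- ring (a point): Centre of the level steel ring on the sash's top rail: opening 45, outer diameter 59, bar 7 thick; 282 above the table with the sash up, 147 when down. It stands 49 out from the sash and 35 out from the fixed wood and glass showcase (350 wide, 314 high), nothing above it. Its x points from the ring into the showcase, z up. The hook enters from above.
- sash (a joint): How far the sash is drawn down, m: 0 fully raised, 0.135 fully down on its stop; starts at 0 to 0.03. It slides straight down, is held by friction and stays where it is left: 2 to 3 N move it down, 6.5 N up.

How it is judged:
By the outcome, as a careful person would: the job done as asked, in the order asked, and still so for the second after the job is handed in, with the robot touching nothing.
It also fails if it takes over 45 s, if anything falls off the work surface, if the arm or the gripper's body presses on something with over 40 N, if the wrist force passes 120 N, or if a joint passes its speed limit or range.

ROBOT

A 7-joint arm with a two-finger parallel gripper is mounted at the origin on the work surface. World frame = base frame: x ahead of the robot, y to its left, z up, the work surface at z = 0. Lengths are in m, angles in rad, forces in N, time in s.
With the tool pointing down it reaches from about 0.35 to 0.9 m from the base axis. Payload 19.9 kg.
Tool frame: the origin (TCP) lies midway between the tips of the shut fingers; the grasp point (between the pads) lies r.grip_depth behind it (r.grip_depth is the distance from the TCP to the grasp point, in m); z points along the fingers, y is the line along which they close (so a half turn about z gives the same grasp; the last joint's range is limited). The gripper opens to 85 mm and grips with 20 to 120 N. Pads are 22 mm wide; open, the fingers measure 114 mm over their backs; the gripper's body (76 mm by 85 mm) begins 54 mm behind the grasp point. The pads swing forward as they close: fully open they stand 13 mm farther back than shut.
Start: joints at [-0.042, 0.417, -0.01, 1.614, 0.005, 1.111, -0.053], TCP at [0.625, 0, 0.231] pointing down, gripper open.
Joint ranges: [-2.81, 2.81], [-0.39, 2.02], [-1.27, 1.25], [0.06, 2.57], [-1.19, 4.33], [0.19, 2], [-2.82, 2.82]. Speed limits (rad/s): [1.89, 1.89, 2.39, 2.39, 3.01, 3.01, 3.01].

INTERFACE

Orientations are given as a unit quaternion [x, y, z, w].
In Python, from workcell import r gives the robot as it stands.
- The arm moves only by the shell command python3 drive.py 'ROWS' [OPENING]. ROWS is one flat JSON list of numbers that holds 1 to 5 rows one after another, with no inner brackets; each row has 4 numbers: dx, dy, dz in m, then a turn about the tool's z in rad; each row is the pose to reach, as a shift and turn from the pose commanded when the command began, along the tool's axes at that moment; what a row does not reach only later rows make up. A row lasts 1/10 s, in which the tool goes at most 0.05 m and 0.15 rad, less where a joint would pass 70% of its speed; a pose out of reach is approached as far as the arm can. OPENING is the opening from 0.0 (shut) to 1.0 (fully open), set as the command begins (- or left out keeps the last). The fingers move at their own pace and stop on an object; the grip force is fixed at half the most. Time passes only in rows, so rows that do not move let the fingers close. It prints the time, the measured TCP pose, the force, the opening and the grip force at its end. Input that does not fit is refused with a message, and nothing moves.
- r.state(): the state, without advancing time (a new reading comes with each control period).
- r.get_image(name): name is "scene" or "side" or "wrist"; returns the picture (400x640x3 uint8, red, green, blue); there is no depth.
- r.camera_params(name): a dict with "K" (3x3 intrinsics, pixels), "extrinsics" (4x4, takes a point from camera to world coordinates). Camera axes: x right, y up, looking along -z (the intrinsics and any distortion apply to the point x, -y, -z); pixel columns grow to the right and rows downward; lengths in m; the calibration is good to about 2 mm. A picture is of the moment at which its call begins: read the wrist's pose just before it. camera_params takes no time and is no camera call; for the wrist camera it gives the pose at the moment of the call.
- r.close_job(): hands the job in; it is judged then, once.
The state is a dict: "t": time; "qpos": joint angles; "joint_vel": joint speeds; "joint_torque": joint torques, N m; "eef_pos": TCP position; "tool_rot": TCP orientation; "wrist_force": force on the tool from outside, world axes, zero at the start; "ft_torque": the same for the moment, N m; "opening": opening from 0.0 (shut) to 1.0 (fully open); "finger_force": force on a finger pad.
Only numpy, scipy, OpenCV 4.12 (cv2) and the standard library are available. Lean on these libraries where they do the work, as an engineer would, in place of code of your own. Each camera call takes 0.05 s, during which the arm holds its last target. There are 200 camera calls.

## Working session

There is one attempt and no reset: what is moved stays moved. The work goes in short steps, Python scripts to look and compute and a shell command to move; the robot and the scene stay as the last step left them, time stands still between calls to the robot, and variables do not carry over. Pictures are saved under pics/ and viewed, at most 10 in all, crops included, and the job is handed in when it is done.

```bash
ls; mkdir -p pics; python3 - <<'E'
from workcell import r
import cv2,numpy as np
s=r.state();print({k:np.round(v,3) for k,v in s.items()},r.grip_depth)
for n in("scene","side"):
    p=r.camera_params(n);print(n,np.round(p["K"],1).tolist(),np.round(p["extrinsics"],3).tolist(),[k for k in p])
    cv2.imwrite(f"pics/{n}0.png",r.get_image(n)[:,:,::-1])
E
```

```text
drive.py
pics
workcell.py
{'t': np.float64(0.0), 'qpos': array([-0.042,  0.418, -0.01 ,  1.614,  0.005,  1.111, -0.053]), 'joint_vel': array([ 0.001,  0.   , -0.001, -0.001,  0.001, -0.001,  0.   ]), 'joint_torque': array([ 0.0000e+00, -8.6444e+01,  6.7900e-01, -4.3490e+01,  1.9000e-02,
        7.0000e-03,  0.0000e+00]), 'eef_pos': array([0.625, 0.   , 0.231]), 'tool_rot': array([ 0.707,  0.707, -0.   , -0.   ]), 'wrist_force': array([ 0.041, -0.082,  0.379]), 'ft_torque': array([-0.047,  0.005,  0.018]), 'finger_force': np.float64(0.0), 'opening': np.float64(1.001)} 0.0187
scene [[509.2, 0.0, 318.8], [0.0, 509.2, 201.1], [0.0, 0.0, 1.0]] [[0.54, -0.594, 0.596, 1.303], [0.841, 0.384, -0.38, -0.412], [-0.003, 0.706, 0.708, 1.109], [0.0, 0.0, 0.0, 1.0]] ['K', 'extrinsics']
side [[465.5, 0.0, 317.9], [0.0, 465.5, 203.0], [0.0, 0.0, 1.0]] [[0.196, -0.751, 0.63, 1.223], [0.981, 0.155, -0.121, -0.053], [-0.007, 0.642, 0.767, 1.065], [0.0, 0.0, 0.0, 1.0]] ['K', 'extrinsics']
```

View pics/scene0.png

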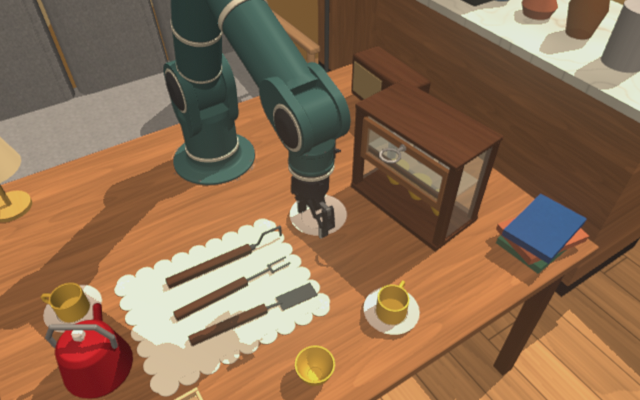

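View pics/side0.png

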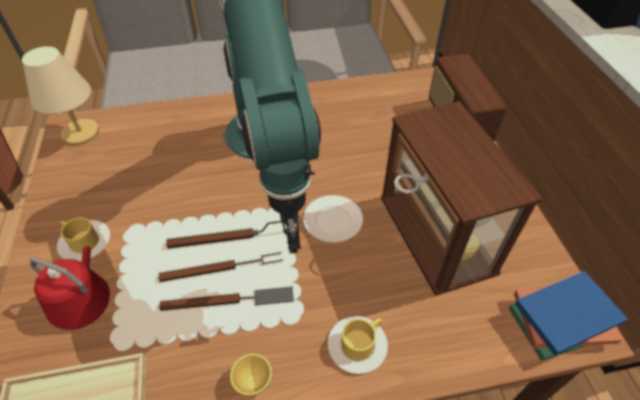

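The scene view shows the goose-neck pole as the tool nearest the robot: shaft from (167,284) to (255,250), hook near (280,232). The ring is at about (390,155). In the side view the shaft runs from (167,243) to (253,232), and the ring is at (407,183).

```bash
cat > h.py <<'E'
import numpy as np,cv2
from workcell import r
def ray(p,uv):
    d=np.linalg.inv(p["K"])@[uv[0],uv[1],1]; E=np.array(p["extrinsics"])
    d=E[:3,:3]@(d*[1,-1,-1]); return E[:3,3],d/np.linalg.norm(d)
def plane(p,uv,z):
    o,d=ray(p,uv); return o+d*(z-o[2])/d[2]
def tri(rs):
    A=sum(np.eye(3)-np.outer(d,d) for o,d in rs); b=sum((np.eye(3)-np.outer(d,d))@o for o,d in rs)
    x=np.linalg.solve(A,b); return x,[round(float(np.linalg.norm(np.cross(x-o,d))),4) for o,d in rs]
def proj(p,X):
    E=np.array(p["extrinsics"]); c=E[:3,:3].T@(np.asarray(X)-E[:3,3]); c=p["K"]@(c*[1,-1,-1]); return c[:2]/c[2]
E
python3 - <<'E'
from h import *
rr={}
for n,box,rb in(("scene",(160,236,262,292),(372,140,412,170)),("side",(160,222,262,252),(385,165,432,200))):
    p=r.camera_params(n);im=cv2.imread(f"pics/{n}0.png");x0,y0,x1,y1=box
    g=im.max(2)[y0:y1,x0:x1]<125
    k,l,st,_=cv2.connectedComponentsWithStats(g.astype(np.uint8));i=1+st[1:,4].argmax()
    pts=np.argwhere(l==i)[:,::-1]+[x0,y0]
    W=np.array([plane(p,q,0.015)[:2] for q in pts],np.float32)
    print(n,len(pts),cv2.minAreaRect(W),cv2.boxPoints(cv2.minAreaRect(W)).round(3).tolist())
    x0,y0,x1,y1=rb; c=im[y0:y1,x0:x1]; cv2.imwrite(f"pics/ring_{n}.png",cv2.resize(c,None,fx=10,fy=10))
E
python3 - <<'E'
import cv2,numpy as np
a=cv2.imread('pics/ring_scene.png');b=cv2.imread('pics/ring_side.png')
h=max(a.shape[0],b.shape[0]);f=lambda i:cv2.copyMakeBorder(i,0,h-i.shape[0],0,0,cv2.BORDER_CONSTANT)
m=np.hstack([f(a),f(b)]);print(m.shape);cv2.imwrite('pics/rings.png',cv2.resize(m,None,fx=.9,fy=.9))
E
```

```text
scene 941 ((0.42779067158699036, -0.18166880309581757), (0.2847194969654083, 0.0393572635948658), 88.96977996826172) [[0.4059999883174896, -0.3240000009536743], [0.4449999928474426, -0.3240000009536743], [0.44999998807907104, -0.03999999910593033], [0.41100001335144043, -0.039000000804662704]]
side 772 ((0.4250735640525818, -0.1952807754278183), (0.25632479786872864, 0.030445193871855736), 87.37531280517578) [[0.40400001406669617, -0.3230000138282776], [0.4339999854564667, -0.3240000009536743], [0.44600000977516174, -0.06800000369548798], [0.41600000858306885, -0.06700000166893005]]
(350, 870, 3)
```

View pics/rings.png

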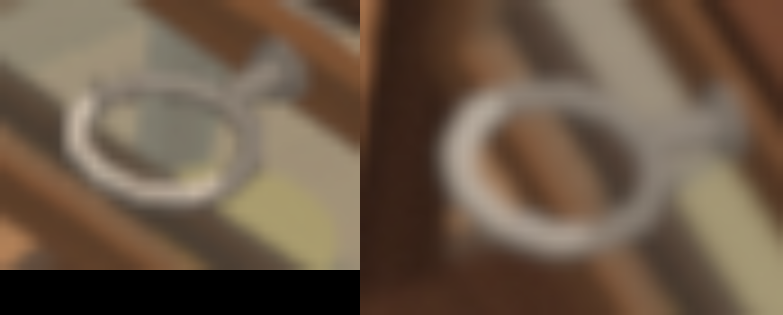

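Crops put the ring centre at (389.5,155.2) in scene and (406.0,183.2) in side. The stem points right and slightly up, towards the sash.

```bash
python3 - <<'E'
from h import *
a,b=r.camera_params("scene"),r.camera_params("side")
print(tri([ray(a,(389.5,155.2)),ray(b,(406.0,183.2))]))
for p,c in((a,[(357,103),(443,158),(499,138)]),(b,[(393,112),(463,217),(536,197)])):
    W=[plane(p,q,.314)[:2] for q in c];e=W[1]-W[0];f=W[2]-W[1]
    print(np.round(W,3).tolist(),np.linalg.norm(e),np.linalg.norm(f),"normals yaw",np.degrees(np.arctan2(e[1],e[0]))+90,np.degrees(np.arctan2(f[1],f[0])))
# ring stem direction
print(tri([ray(a,(372+285/9-.5,140+72/9-.5)),ray(b,(385+(725-360)/9-.5,165+130/9-.5))]))
E
python3 drive.py '[-0.05, 0, 0, 0, -0.1, 0, 0, 0, -0.15, 0, 0, 0, -0.18, 0, 0, 0]'
```

```text
(array([0.54824466, 0.28481366, 0.26379513]), [0.0011, 0.0011])
[[0.372, 0.306], [0.673, 0.344], [0.691, 0.516]] 0.30317325943705065 0.17208429171202588 normals yaw 97.2258329547839 83.86175134823995
[[0.352, 0.308], [0.702, 0.348], [0.683, 0.521]] 0.35287979554490173 0.17321380122113358 normals yaw 96.57900512111036 96.49951137462347
(array([0.54683463, 0.33098354, 0.26738637]), [0.0006, 0.0006])
t: 0.5
eef_pos: [0.624, -0.1845, 0.2309]
tool_rot: [0.708, 0.706, -0.001, 0.0]
wrist_force: [-0.5, -0.4, -0.1]
opening: 1.001
finger_force: 0.0
```

```bash
python3 drive.py '[0.02, -0.05, 0, 0, 0.02, -0.1, 0, 0, 0.02, -0.15, 0, 0, 0.02, -0.18, 0, 0, 0.02, -0.18, 0, 0]'
python3 - <<'E'
from h import *
p=r.camera_params("wrist");print(np.round(p["K"],1).tolist(),np.round(p["extrinsics"],4).tolist())
np.savez("w1.npz",K=p["K"],extrinsics=p["extrinsics"])
cv2.imwrite("pics/w1.png",r.get_image("wrist")[:,:,::-1])
E
```

```text
t: 1.0
eef_pos: [0.4415, -0.1603, 0.2314]
tool_rot: [0.708, 0.706, -0.0, -0.0]
wrist_force: [0.9, 0.0, 0.2]
opening: 1.004
finger_force: 0.0
[[339.0, 0.0, 319.8], [0.0, 339.0, 207.2], [0.0, 0.0, 1.0]] [[1.0, 0.0014, 0.0011, 0.4418], [-0.0017, 0.961, 0.2766, -0.0894], [-0.0006, -0.2766, 0.961, 0.3748], [0.0, 0.0, 0.0, 1.0]]
```

View pics/w1.png

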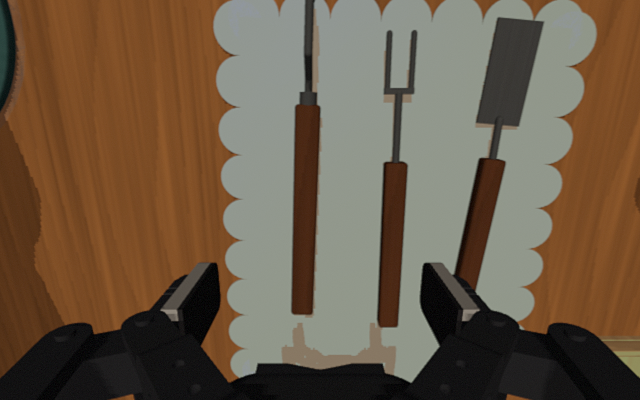

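The wrist view shows the whole pole shaft, from its front end at (308,105) to its rear end at (302,314), with the neck running up at x≈308. The fork's handle is to the right at about x=393.

```bash
python3 - <<'E'
from h import *
p=dict(np.load("w1.npz"));im=cv2.imread("pics/w1.png").astype(int)
sub=im[90:330,270:350];m=((sub[:,:,2]<140)&(sub[:,:,2]-sub[:,:,0]>30)).astype(np.uint8)
k,l,st,_=cv2.connectedComponentsWithStats(m);i=1+st[1:,4].argmax();q=np.argwhere(l==i)[:,::-1]+[270,90]
W=np.array([plane(p,c,.023)[:2] for c in q],np.float32);print(st[i])
(cx,cy),sz,a=cv2.minAreaRect(W);print(cx,cy,sz,a,cv2.boxPoints(((cx,cy),sz,a)).round(3).tolist())
v=cv2.fitLine(W,cv2.DIST_L2,0,.01,.01).ravel();print("fit",v,np.degrees(np.arctan2(v[1],v[0])))
for u in((308,20),(308,60),(308.5,97)):print(plane(p,u,.05)[:2])
E
```

```text
[  22   15   30  212 4759]
0.4257020354270935 -0.20493069291114807 (0.24063704907894135, 0.02603878080844879) 87.69788360595703 [[0.40799999237060547, -0.32499998807907104], [0.4339999854564667, -0.32600000500679016], [0.4440000057220459, -0.08500000089406967], [0.4180000126361847, -0.08399999886751175]]
fit [ 0.03995888  0.9992013   0.4255228  -0.19365935] 87.70991
[ 0.43157456 -0.0153281 ]
[ 0.4312161 -0.0471512]
[ 0.43132047 -0.07834795]
```

```bash
python3 drive.py '[-0.008, -0.008, 0.04, 0.04, -0.015, -0.016, 0.08, 0.04, -0.015, -0.016, 0.12, 0.04, -0.015, -0.016, 0.14, 0.04, -0.015, -0.016, 0.14, 0.04]'
python3 -c "
from h import *
from scipy.spatial.transform import Rotation as R
s=r.state();print(R.from_quat(s['tool_rot']).as_matrix().round(3).tolist(),s['eef_pos'])"
```

```text
t: 1.55
eef_pos: [0.4282, -0.1744, 0.0887]
tool_rot: [0.721, 0.693, -0.001, -0.002]
wrist_force: [0.4, -0.5, 0.7]
opening: 0.998
finger_force: 0.0
[[0.04, 0.999, -0.005], [0.999, -0.04, 0.001], [0.001, -0.005, -1.0]] [ 0.42819274 -0.17440913  0.08874738]
```

```bash
python3 drive.py '[0, -0.001, 0.03, 0, 0, -0.001, 0.06, 0, 0, -0.001, 0.075, 0, 0, -0.001, 0.082, 0, 0, -0.001, 0.082, 0]'
```

```text
t: 2.05
eef_pos: [0.4286, -0.175, 0.0095]
tool_rot: [0.721, 0.693, -0.0, -0.0]
wrist_force: [0.2, 0.2, 0.6]
opening: 1.003
finger_force: 0.0
```

```bash
python3 drive.py '[0, -0.001, 0.003, 0, 0, -0.001, 0.003, 0, 0, -0.001, 0.003, 0, 0, -0.001, 0.003, 0, 0, -0.001, 0.003, 0]' 0.0; python3 drive.py '[0, 0, 0, 0, 0, 0, 0, 0, 0, 0, 0, 0]'
```

```text
t: 2.55
eef_pos: [0.4272, -0.175, 0.0069]
tool_rot: [0.721, 0.693, 0.0, 0.0]
wrist_force: [-3.6, 2.2, 11.8]
opening: 0.289
finger_force: 58.7
t: 2.85
eef_pos: [0.4272, -0.175, 0.0069]
tool_rot: [0.721, 0.693, 0.0, 0.0]
wrist_force: [-4.7, 2.5, 13.4]
opening: 0.292
finger_force: 58.8
```

```bash
python3 drive.py '[0, 0, -0.01, 0, 0, 0, -0.03, 0, 0, 0, -0.06, 0, 0, 0, -0.1, 0, 0, 0, -0.1, 0]'; python3 drive.py '[0, 0.02, -0.05, 0, 0, 0.06, -0.1, 0, 0, 0.09, -0.15, -0.05, 0, 0.1, -0.18, -0.1, 0, 0.1, -0.2, -0.15]'; python3 drive.py '[0, 0, 0, 0, 0, 0, 0, 0]'
python3 - <<'E'
from h import *
for n in("scene","side","wrist"):
    p=r.camera_params(n);np.savez(f"{n}2.npz",K=p["K"],extrinsics=p["extrinsics"]);cv2.imwrite(f"pics/{n}2.png",r.get_image(n)[:,:,::-1])
a=cv2.imread("pics/scene2.png")[100:340,180:480];b=cv2.imread("pics/wrist2.png")
cv2.imwrite("pics/m2.png",cv2.resize(np.hstack([cv2.resize(a,(500,400)),cv2.resize(b[0:400,160:480],(320,400))]),(800,390)))
E
```

```text
t: 3.35
eef_pos: [0.4291, -0.1757, 0.1109]
tool_rot: [0.721, 0.693, 0.002, 0.003]
wrist_force: [-0.5, -0.0, -1.6]
opening: 0.286
finger_force: 60.0
t: 3.85
eef_pos: [0.5289, -0.1786, 0.3096]
tool_rot: [0.666, 0.746, 0.001, 0.001]
wrist_force: [0.0, -0.5, -2.7]
opening: 0.287
finger_force: 60.2
t: 4.05
eef_pos: [0.5265, -0.1788, 0.3059]
tool_rot: [0.667, 0.745, -0.0, -0.0]
wrist_force: [0.6, -0.1, -3.0]
opening: 0.284
finger_force: 60.2
```

View pics/m2.png

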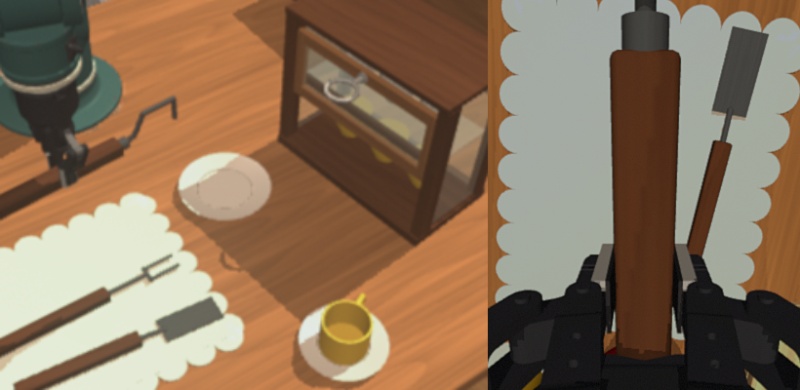

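The crop shows the pole held level: the hook's top corner is near (287.6,160) in scene, and the tip is just below it. The wrist view shows the shaft straight between the fingers.

```bash
cat >> h.py <<'E'
from scipy.spatial.transform import Rotation as R
def hook(s,h=0.006):  # hook leg point, h above shaft underside
    return np.array(s['eef_pos'])+R.from_quat(s['tool_rot']).apply([.185,0,.004-h])
E
python3 - <<'E'
from h import *
s=r.state();a=[]
for n in("scene","side"):
    p=dict(np.load(n+"2.npz"));im=cv2.imread(f"pics/{n}2.png")
    t,b=proj(p,hook(s,.045)),proj(p,hook(s,.006));print(n,"pred top/tip",t.round(1),b.round(1))
    c=(t+b)/2;x,y=c.astype(int);a.append(cv2.resize(im[y-18:y+18,x-18:x+18],(396,396),interpolation=cv2.INTER_CUBIC));print(x-18,y-18)
cv2.imwrite("pics/hk.png",np.hstack(a))
ring=np.array([.5482,.2848,.264]);T=R.from_quat(s['tool_rot']).inv()
print("to ring centre, tool axes:",T.apply(ring-hook(s)))
E
```

```text
scene pred top/tip [285.5 159.9] [286.3 172.5]
267 148
side pred top/tip [281.8 163.3] [282.9 175.6]
264 151
to ring centre, tool axes: [0.27337896 0.07264031 0.04318908]
```

View pics/hk.png

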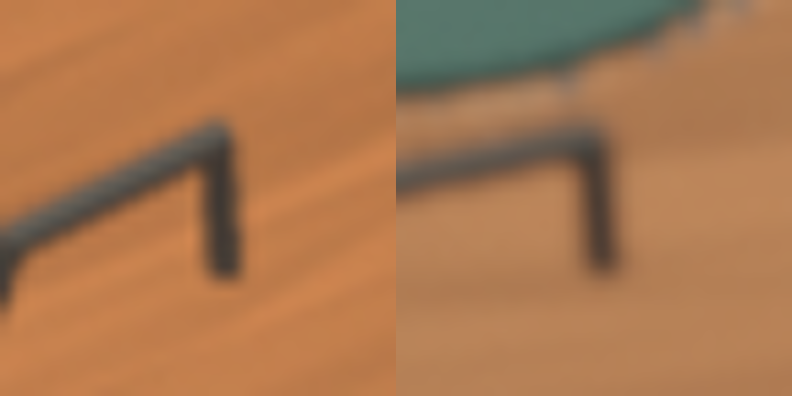

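Hook prediction agrees with the crops to about 0.6 px (tip at (286.9,172.5) in scene, (282.3,174.9) in side). I'll move over the ring.

```bash
python3 drive.py '[0.03, 0.02, 0, 0, 0.07, 0.05, 0, 0, 0.11, 0.07, 0, 0, 0.15, 0.073, 0, 0, 0.17, 0.073, 0, 0]'; python3 drive.py '[0.03, 0, 0, 0, 0.06, 0, 0, 0, 0.085, 0, 0, 0, 0.1, 0, 0, 0, 0.1, 0, 0, 0]';python3 drive.py '[0, 0, 0, 0, 0, 0, 0, 0]'
python3 - <<'E'
from h import *
s=r.state()
ring=np.array([.5482,.2848,.264]);T=R.from_quat(s['tool_rot']).inv()
print("to ring centre, tool axes:",T.apply(ring-hook(s)),hook(s),s['tool_rot'])
a=[]
for n,c in("scene",(390,150)),("side",(406,178)):
    im=r.get_image(n);x,y=c;a.append(cv2.resize(im[y-25:y+25,x-25:x+25,::-1],(400,400),interpolation=cv2.INTER_CUBIC));p=r.camera_params(n)
    print([((proj(p,hook(s,h))-[x-25,y-25]+.5)*8).round() for h in(.045,.006)])
cv2.imwrite("pics/ov.png",np.hstack(a))
E
```

```text
t: 4.7
eef_pos: [0.5803, 0.0021, 0.3049]
tool_rot: [0.666, 0.746, -0.0, -0.001]
wrist_force: [0.6, 0.2, -2.6]
opening: 0.288
finger_force: 60.1
t: 5.2
eef_pos: [0.5692, 0.0994, 0.3056]
tool_rot: [0.666, 0.746, -0.0, -0.001]
wrist_force: [1.5, -0.5, -2.3]
opening: 0.287
finger_force: 60.1
t: 5.4
eef_pos: [0.57, 0.096, 0.306]
tool_rot: [0.668, 0.744, -0.0, 0.0]
wrist_force: [0.6, -0.0, -1.6]
opening: 0.292
finger_force: 60.1
to ring centre, tool axes: [ 0.00505959 -0.00126837  0.04391861] [0.55002452 0.27993279 0.30792077] [ 6.67854182e-01  7.44292056e-01 -3.52007185e-04  4.93441561e-05]
[array([215.,  43.]), array([203., 143.])]
[array([232.,  51.]), array([212., 151.])]
```

View pics/ov.png

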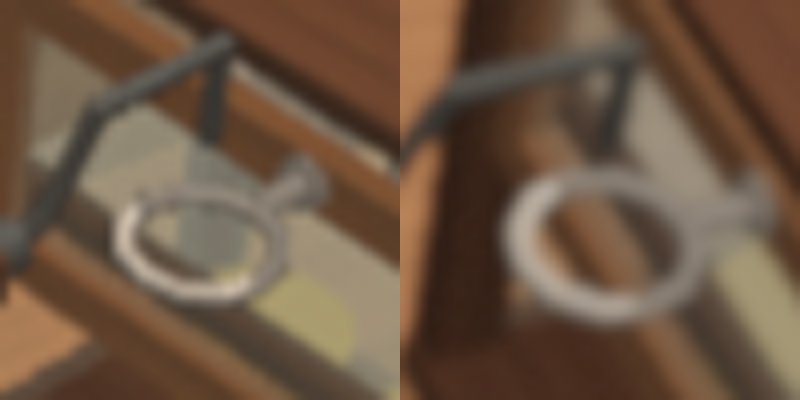

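In the crop, the hook tip (scene (211,143), side (610,150)) stands straight above the ring centre (scene (200,245), side (604,243)). It's ready to lower.

```bash
python3 drive.py '[0.003, -0.001, 0.015, 0, 0.003, -0.001, 0.03, 0, 0.003, -0.001, 0.045, 0, 0.003, -0.001, 0.055, 0, 0.003, -0.001, 0.065, 0]'; python3 drive.py '[0, 0, 0.005, 0, 0, 0, 0.01, 0, 0, 0, 0.015, 0, 0, 0, 0.015, 0]'
python3 - <<'E'
from h import *
s=r.state();print(hook(s),s['wrist_force'],s['ft_torque'])
a=[]
for n,c in("scene",(390,155)),("side",(406,183)):
    im=r.get_image(n);x,y=c;a.append(cv2.resize(im[y-25:y+25,x-25:x+25,::-1],(400,400),interpolation=cv2.INTER_CUBIC))
cv2.imwrite("pics/in.png",np.hstack(a))
E
```

```text
t: 6.0
eef_pos: [0.5686, 0.0999, 0.2408]
tool_rot: [0.667, 0.745, -0.0, 0.0]
wrist_force: [0.9, 0.8, -1.7]
opening: 0.287
finger_force: 60.2
t: 6.4
eef_pos: [0.5684, 0.1003, 0.2258]
tool_rot: [0.667, 0.745, -0.0, -0.0]
wrist_force: [-0.0, 1.0, -1.0]
opening: 0.287
finger_force: 60.2
[0.54807923 0.28418583 0.22783821] [-0.00708122  1.00775094 -1.00164743] [0.07313661 0.05122187 0.02109447]
```

View pics/in.png

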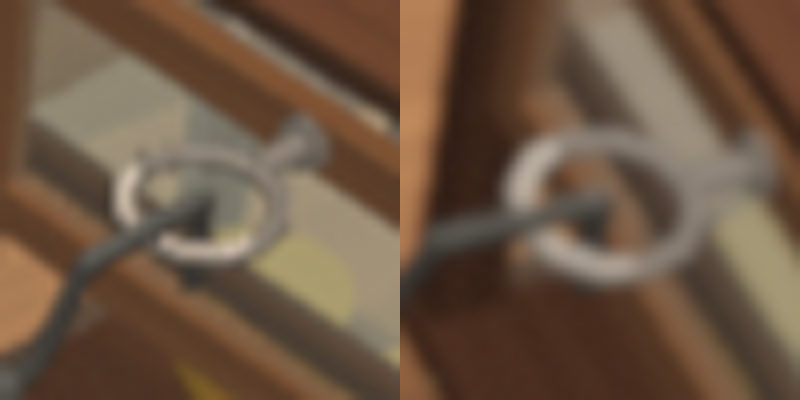

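The leg is inside the ring, with the bar crossing its near rim at scene (160,230) and side (530,205). Now I'll pull down.

```bash
python3 drive.py '[0, 0, 0.01, 0, 0, 0, 0.02, 0, 0, 0, 0.03, 0, 0, 0, 0.04, 0, 0, 0, 0.05, 0]'; python3 drive.py '[0, 0, 0.01, 0, 0, 0, 0.02, 0, 0, 0, 0.03, 0, 0, 0, 0.04, 0, 0, 0, 0.045, 0]'
python3 - <<'E'
from h import *
s=r.state();print(hook(s),s['wrist_force'],s['ft_torque'])
p=r.camera_params("side");c=proj(p,hook(s,.045));x,y=c.astype(int);print(x,y)
a=[]
for n in("scene","side"):
    p=r.camera_params(n);x,y=proj(p,hook(s,.045)).astype(int);im=r.get_image(n);a.append(cv2.resize(im[y-40:y+40,x-40:x+40,::-1],(400,400),interpolation=cv2.INTER_CUBIC));print(x-40,y-40)
cv2.imwrite("pics/dn.png",np.hstack(a))
E
```

```text
t: 7.0
eef_pos: [0.5684, 0.1003, 0.1752]
tool_rot: [0.667, 0.745, -0.0, -0.0]
wrist_force: [0.7, 0.5, 0.5]
opening: 0.29
finger_force: 60.4
t: 7.5
eef_pos: [0.5681, 0.1002, 0.13]
tool_rot: [0.667, 0.745, -0.001, -0.0]
wrist_force: [-0.3, 0.2, -0.3]
opening: 0.286
finger_force: 60.4
[0.54779075 0.28408448 0.13200094] [-0.30955369  0.23725129 -0.30597592] [ 0.44645344 -0.08388366 -0.04790322]
400 208
345 141
360 168
```

```bash
python3 drive.py '[0, 0, 0.005, 0, 0, 0, 0.01, 0, 0, 0, 0.014, 0, 0, 0, 0.014, 0]'; python3 drive.py '[0, 0, 0.002, 0, 0, 0, 0.004, 0, 0, 0, 0.004, 0]'
python3 - <<'E'
from h import *
s=r.state();print(hook(s),s['wrist_force'],s['ft_torque'])
a=[]
for n in("scene","side"):
    p=r.camera_params(n);x,y=proj(p,hook(s,.045)).astype(int);im=r.get_image(n);a.append(cv2.resize(im[y-40:y+40,x-40:x+40,::-1],(400,400),interpolation=cv2.INTER_CUBIC));print(x-40,y-40,[((proj(p,hook(s,h))-[x-40,y-40]+.5)*5).round() for h in(.045,.006)])
cv2.imwrite("pics/dn.png",np.hstack(a))
E
```

```text
t: 8.0
eef_pos: [0.5682, 0.1002, 0.1167]
tool_rot: [0.667, 0.745, -0.0, -0.0]
wrist_force: [0.7, -0.4, -0.7]
opening: 0.29
finger_force: 60.2
t: 8.3
eef_pos: [0.5684, 0.1003, 0.113]
tool_rot: [0.667, 0.745, -0.0, -0.0]
wrist_force: [-0.6, 0.6, -0.0]
opening: 0.287
finger_force: 60.3
[0.54810698 0.28416351 0.11503081] [-0.62955072  0.64119743 -0.00702077] [ 0.15905044  0.11597545 -0.04182497]
345 145 [array([204., 207.]), array([198., 258.])]
359 173 [array([206., 204.]), array([197., 251.])]
```

View pics/dn.png

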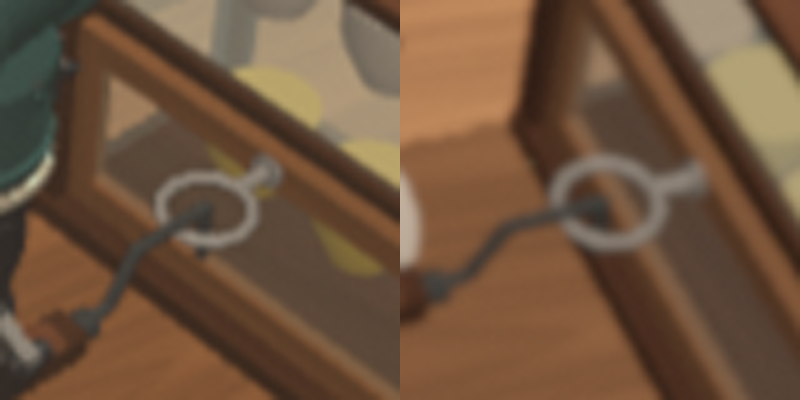

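The sash is nearly down, with the hook still seated in the ring (hook top at scene (209,208), ring centre (207,210)). I'll creep to the stop, watching the force.

```bash
for i in 1; do python3 drive.py '[0, 0, 0.002, 0, 0, 0, 0.002, 0, 0, 0, 0.002, 0]'; python3 drive.py '[0, 0, 0.002, 0, 0, 0, 0.002, 0, 0, 0, 0.002, 0]'; done; python3 -c "
from h import *
print(r.state()['ft_torque'])"
```

```text
t: 8.7
eef_pos: [0.5685, 0.1004, 0.1113]
tool_rot: [0.667, 0.745, 0.0, -0.0]
wrist_force: [-0.6, -1.0, 0.7]
opening: 0.287
finger_force: 60.4
t: 9.0
eef_pos: [0.5685, 0.1005, 0.1092]
tool_rot: [0.667, 0.745, 0.0, -0.0]
wrist_force: [-0.9, 2.2, 0.2]
opening: 0.285
finger_force: 60.4
[0.70751175 0.14732938 0.1573198 ]
```

```bash
python3 drive.py '[0, 0, 0.003, 0, 0, 0, 0.003, 0, 0, 0, 0.003, 0]'; python3 -c "
from h import *
print(r.state()['ft_torque'])"; python3 drive.py '[0, 0, 0.003, 0, 0, 0, 0.003, 0, 0, 0, 0.003, 0]'; python3 - <<'E'
from h import *
s=r.state();print(s['ft_torque'])
a=[]
for n in("scene","side"):
    p=r.camera_params(n);x,y=proj(p,hook(s,.045)).astype(int);im=r.get_image(n);a.append(cv2.resize(im[y-40:y+40,x-40:x+40,::-1],(400,400),interpolation=cv2.INTER_CUBIC));print(x-40,y-40,[((proj(p,hook(s,h))-[x-40,y-40]+.5)*5).round() for h in(.045,.006)])
cv2.imwrite("pics/dn2.png",np.hstack(a))
E
```

```text
t: 9.3
eef_pos: [0.5686, 0.1003, 0.1063]
tool_rot: [0.667, 0.745, 0.0, 0.0]
wrist_force: [0.4, 0.5, 2.0]
opening: 0.288
finger_force: 60.6
[ 0.90998682  0.08359259 -0.03446857]
t: 9.6
eef_pos: [0.5685, 0.1001, 0.1031]
tool_rot: [0.667, 0.745, -0.0, -0.0]
wrist_force: [0.8, 1.1, 1.1]
opening: 0.289
finger_force: 60.5
[ 0.65048075 -0.14174445 -0.11984582]
344 148 [array([207., 205.]), array([201., 256.])]
359 175 [array([204., 206.]), array([194., 253.])]
```

View pics/dn2.png

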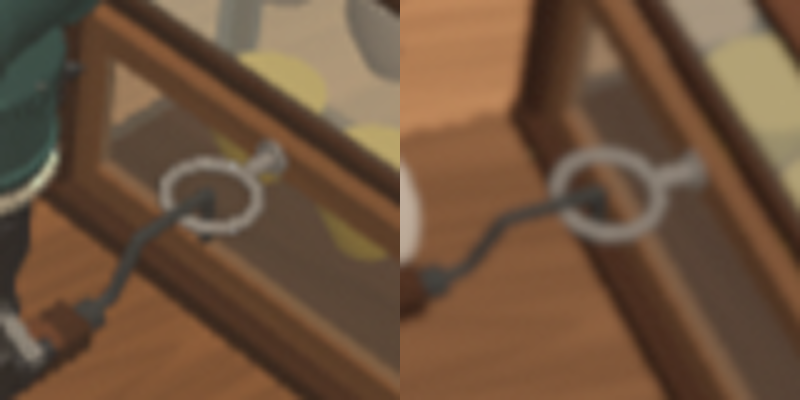

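The hook is still in the ring. The ring hasn't moved since the previous view (centre now at scene (212,197) in the crop, about (386,187) in the full image), so the sash is on its stop, and the pole has pitched slightly in the grip. I've now used all 10 viewings, so I'll check the ring height numerically.

```bash
python3 - <<'E'
from h import *
a,b=r.camera_params("scene"),r.camera_params("side")
f=lambda x0,y0,u,v:(x0+u/5-.5,y0+v/5-.5)
print(tri([ray(a,f(345,145,207,210)),ray(b,f(359,173,208,202))]))
print(tri([ray(a,f(344,148,212,197)),ray(b,f(359,175,208,195))]))
s=r.state();print(hook(s),s['wrist_force'],s['ft_torque'])
E
python3 drive.py '[0, 0, 0.003, 0, 0, 0, 0.003, 0, 0, 0, 0.003, 0]'; python3 -c "
from h import *
print(r.state()['ft_torque'])"
```

```text
(array([0.54798669, 0.28567883, 0.15250008]), [0.0014, 0.0014])
(array([0.54845846, 0.28564492, 0.15108231]), [0.0012, 0.0012])
[0.54820904 0.28398581 0.10516373] [1.03337985 0.29189085 1.40134053] [ 0.56186954 -0.03683711 -0.12629339]
t: 10.0
eef_pos: [0.5683, 0.1003, 0.1001]
tool_rot: [0.667, 0.745, -0.0, -0.0]
wrist_force: [0.1, 0.5, 2.9]
opening: 0.289
finger_force: 60.6
[0.57592817 0.04137221 0.02451121]
```

```bash
cat > snap.py <<'E'
from h import *
import sys
for n in("scene","side"):cv2.imwrite(f"pics/{n}_{sys.argv[1]}.png",r.get_image(n)[:,:,::-1])
s=r.state();print(s['wrist_force'],s['ft_torque'])
E
python3 snap.py a; python3 drive.py '[0, 0, 0.002, 0, 0, 0, 0.004, 0, 0, 0, 0.005, 0, 0, 0, 0.005, 0, 0, 0, 0.005, 0]'; python3 snap.py b
python3 - <<'E'
from h import *
P={n:r.camera_params(n) for n in("scene","side")}
g=lambda n,k:cv2.imread(f"pics/{n}_{k}.png",0).astype(np.float32)
for n in P:
    c=proj(P[n],(.548,.3,.148));d=proj(P[n],(.548,.3,.143))-c
    x,y=proj(P[n],(.5455,.325,.147)).astype(int)  # stem root / top rail
    A,B=g(n,"a"),g(n,"b");w=14
    res=cv2.matchTemplate(cv2.resize(B[y-w-4:y+w+4,x-w-4:x+w+4],None,fx=8,fy=8,interpolation=cv2.INTER_CUBIC),cv2.resize(A[y-w:y+w,x-w:x+w],None,fx=8,fy=8,interpolation=cv2.INTER_CUBIC),cv2.TM_CCOEFF_NORMED)
    _,m,_,l=cv2.minMaxLoc(res);print(n,"5mm down =",d.round(2),"seen",(np.array(l)-32)/8,round(m,3))
E
```

```text
[-0.40970263 -0.28806421  1.41257892] [0.55553219 0.12291062 0.07256305]
t: 10.6
eef_pos: [0.5685, 0.1004, 0.0953]
tool_rot: [0.667, 0.745, -0.0, -0.0]
wrist_force: [1.1, 0.9, 1.9]
opening: 0.286
finger_force: 60.7
[0.69851717 0.57180393 1.31171486] [ 0.96852816 -0.02235779 -0.07566028]
scene 5mm down = [-0.17  1.32] seen [0. 0.] 0.999
side 5mm down = [-0.27  1.24] seen [0. 0.] 0.999
```

The sash is on its stop: the ring didn't move during a further 5 mm pull at about 3.5 N, more than it takes to slide it. Next I'll unhook straight up.

```bash
python3 drive.py '[0, 0, -0.01, 0, 0, 0, -0.02, 0, 0, 0, -0.035, 0, 0, 0, -0.05, 0, 0, 0, -0.065, 0]'; python3 drive.py '[0, 0, -0.02, 0, 0, 0, -0.04, 0, 0, 0, -0.06, 0, 0, 0, -0.06, 0, 0, 0, -0.06, 0]'; python3 snap.py c
python3 - <<'E'
from h import *
g=lambda n,k:cv2.imread(f"pics/{n}_{k}.png",0).astype(np.float32)
for n in("scene","side"):
    P=r.camera_params(n);x,y=proj(P,(.5455,.325,.147)).astype(int);A,B=g(n,"b"),g(n,"c");w=12
    f=lambda I,k:cv2.resize(I[y-k:y+k,x-k:x+k],None,fx=8,fy=8,interpolation=cv2.INTER_CUBIC)
    _,m,_,l=cv2.minMaxLoc(cv2.matchTemplate(f(B,w+6),f(A,w),cv2.TM_CCOEFF_NORMED));print(n,(np.array(l)-48)/8,round(m,3))
E
```

```text
t: 11.2
eef_pos: [0.5686, 0.1003, 0.1621]
tool_rot: [0.667, 0.745, 0.0, 0.0]
wrist_force: [0.4, 0.4, -2.3]
opening: 0.286
finger_force: 60.1
t: 11.7
eef_pos: [0.5685, 0.1003, 0.2208]
tool_rot: [0.667, 0.745, 0.0, 0.0]
wrist_force: [0.2, -0.4, -1.8]
opening: 0.287
finger_force: 60.2
[-0.53822439  0.11758711 -2.04780078] [ 0.05911794  0.03362353 -0.01347298]
scene [0. 0.] 0.991
side [0. 0.] 0.999
```

```bash
python3 drive.py '[-0.03, 0, 0, 0, -0.07, 0, 0, 0, -0.11, -0.03, 0, 0, -0.15, -0.06, 0, 0, -0.18, -0.09, 0, 0]'; python3 drive.py '[-0.03, -0.03, 0, 0.04, -0.06, -0.06, 0, 0.08, -0.078, -0.08, 0.03, 0.12, -0.078, -0.08, 0.06, 0.15, -0.078, -0.08, 0.08, 0.15]';python3 drive.py '[0, 0, 0, 0, 0, 0, 0, 0]'
python3 - <<'E'
from h import *
s=r.state();M=R.from_quat(s['tool_rot']);print(M.as_matrix().round(3).tolist(),M.inv().apply(np.array([.4272,-.175,.0069])-s['eef_pos']))
E
```

```text
t: 12.3
eef_pos: [0.4971, -0.0909, 0.2194]
tool_rot: [0.668, 0.744, -0.001, -0.001]
wrist_force: [1.3, 0.2, -1.9]
opening: 0.289
finger_force: 60.2
t: 12.8
eef_pos: [0.4263, -0.1752, 0.1382]
tool_rot: [0.722, 0.692, -0.001, -0.001]
wrist_force: [1.8, -0.9, -2.2]
opening: 0.288
finger_force: 60.2
t: 13.0
eef_pos: [0.4278, -0.1747, 0.1404]
tool_rot: [0.721, 0.693, -0.0, -0.0]
wrist_force: [0.1, -0.9, -0.9]
opening: 0.29
finger_force: 60.1
[[0.04, 0.999, -0.001], [0.999, -0.04, 0.0], [0.0, -0.001, -1.0]] [-0.00037447 -0.00041813  0.13349326]
```

```bash
python3 drive.py '[0, 0, 0.03, 0, 0, 0, 0.06, 0, 0, 0, 0.085, 0, 0, 0, 0.1, 0, 0, 0, 0.105, 0]'; python3 drive.py '[0, 0, 0.005, 0, 0, 0, 0.01, 0, 0, 0, 0.015, 0, 0, 0, 0.018, 0, 0, 0, 0.02, 0]'; python3 drive.py '[0, 0, 0.002, 0, 0, 0, 0.004, 0, 0, 0, 0.004, 0]'
```

```text
t: 13.5
eef_pos: [0.428, -0.1746, 0.035]
tool_rot: [0.721, 0.693, -0.0, -0.0]
wrist_force: [0.3, -0.1, -1.8]
opening: 0.284
finger_force: 60.2
t: 14.0
eef_pos: [0.4282, -0.1747, 0.0154]
tool_rot: [0.721, 0.693, 0.0, 0.0]
wrist_force: [-0.8, 3.1, 3.8]
opening: 0.288
finger_force: 60.8
t: 14.3
eef_pos: [0.4278, -0.1747, 0.0112]
tool_rot: [0.721, 0.693, -0.0, -0.0]
wrist_force: [1.2, 2.1, 3.9]
opening: 0.288
finger_force: 60.8
```

```bash
python3 drive.py '[0, 0, 0.002, 0, 0, 0, 0.002, 0]'; python3 drive.py '[0, 0, 0.001, 0, 0, 0, 0.002, 0, 0, 0, 0.002, 0]'
```

```text
t: 14.5
eef_pos: [0.4279, -0.1748, 0.0092]
tool_rot: [0.721, 0.693, 0.0, 0.0]
wrist_force: [0.7, 2.2, 2.1]
opening: 0.288
finger_force: 60.7
t: 14.8
eef_pos: [0.4279, -0.1748, 0.0072]
tool_rot: [0.721, 0.693, -0.0, 0.0]
wrist_force: [1.9, 2.7, 4.0]
opening: 0.285
finger_force: 60.8
```

```bash
python3 drive.py '[0, 0, 0, 0, 0, 0, 0, 0, 0, 0, 0, 0, 0, 0, 0, 0, 0, 0, 0, 0]' 0.8; python3 drive.py '[0, 0, -0.01, 0, 0, 0, -0.03, 0, 0, 0, -0.06, 0, 0, 0, -0.1, 0, 0, 0, -0.14, 0]'; python3 drive.py '[0, 0, -0.04, 0, 0, 0, -0.08, 0, 0, 0, -0.08, 0, 0, 0, -0.08, 0]'
python3 - <<'E'
from h import *
p=r.camera_params("wrist");im=r.get_image("wrist")[:,:,::-1].astype(int)
c=proj(p,(.4257,-.195,.023)).astype(int);print(c)
x0,x1=c[0]-45,c[0]+45
sub=im[:,x0:x1];m=((sub[:,:,2]<140)&(sub[:,:,2]-sub[:,:,0]>30)).astype(np.uint8)
k,l,st,_=cv2.connectedComponentsWithStats(m);i=l[c[1]-20,45];q=np.argwhere(l==i)[:,::-1]+[x0,0];print(i,st[i])
W=np.array([plane(p,u,.023)[:2] for u in q],np.float32);print(cv2.minAreaRect(W))
E
python3 snap.py d
python3 - <<'E'
from h import *
p=r.camera_params("side");O=np.array([.4257,-.205,.003]);x=np.array([.04,.999,0])
im=cv2.imread("pics/side_d.png");b=cv2.imread("pics/side0.png")
u0,v0=140,205;d=np.abs(im[v0:262,u0:300].astype(int)-b[v0:262,u0:300]).max(2);print("changed px vs start",(d>60).sum())
for I in(im,b):
    g=I.max(2)[222:252,160:270]<125;k,l,st,ce=cv2.connectedComponentsWithStats(g.astype(np.uint8));i=1+st[1:,4].argmax();print(st[i],ce[i])
print("hook top,tip pred",proj(p,O+.215*x+[0,0,.045]),proj(p,O+.215*x+[0,0,.006]))
E
```

```text
t: 15.3
eef_pos: [0.4278, -0.1748, 0.0073]
tool_rot: [0.721, 0.693, -0.0, -0.0]
wrist_force: [-0.1, -0.3, 0.7]
opening: 0.796
finger_force: 0.0
t: 15.8
eef_pos: [0.4274, -0.1747, 0.1493]
tool_rot: [0.721, 0.693, -0.0, -0.0]
wrist_force: [0.5, 0.2, -0.1]
opening: 0.798
finger_force: 0.0
t: 16.2
eef_pos: [0.4279, -0.1748, 0.2285]
tool_rot: [0.721, 0.693, 0.001, 0.001]
wrist_force: [0.4, 0.2, -1.3]
opening: 0.799
finger_force: 0.0
[317 198]
4 [  35   88   26  217 4975]
((0.4276888370513916, -0.2029392123222351), (0.23827657103538513, 0.025802817195653915), 87.89356231689453)
[-0.19316528  0.01477405 -0.88418302] [0.00495163 0.00680972 0.00202013]
changed px vs start 793
[  7   8  94  20 780] [51.12564103 17.11538462]
[  7   8  94  18 772] [50.54533679 16.25      ]
hook top,tip pred [286.80346414 221.29788661] [287.60527862 229.74293722]
```

```bash
python3 - <<'E'
from h import *
for n in("scene","side"):
    P=r.camera_params(n);x,y=proj(P,(.5455,.325,.147)).astype(int);w=12
    f=lambda k,e:cv2.imread(f"pics/{n}_{k}.png")[y-e:y+e,x-e:x+e]
    _,m,_,l=cv2.minMaxLoc(cv2.matchTemplate(f("d",w+6),f("b",w),cv2.TM_CCOEFF_NORMED));print(n,np.array(l)-6,round(m,3))
print(r.close_job())
E
```

```text
scene [0 0] 0.99
side [0 0] 0.999
the job is handed in; nothing more can be done
None
```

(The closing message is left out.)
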